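# Lay a turned dish to rest under its press disc and hang the job tag

## Task

Put the fresh-turned walnut dish, open side up, flat and centred on the round plywood board, then lay the press disc (the flat disc with the bar handle) on the dish's rim, handle up and centred, to keep the dish from warping; set both down gently rather than letting them drop. When the stack stands, take the job tag from its slotted stand and hang it by its hole on the steel peg. Leave the hammer, the sanding block and the pile of finished dishes where they are.

Things in the scene. Friction and masses are not known exactly. Their poses are not given: they have to be found in the camera images.
- board: Fixed flat round plywood board lying on the bench, 180 mm diameter, 12 mm thick; origin at the centre of its underside, z up. Its place varies.
- dish: Loose round dark walnut dish, about 0.24 kg: 150 mm outer diameter, 28 mm high, with an upright rim wall 10 mm thick all round and a floor 8 mm thick, open at the top. Origin at the centre of its flat underside, z up through the open side. It stands on the bench left or right of the board; it can be lifted by its rim, one finger inside (a grip of about 60 N keeps it level).
- press: Loose press disc of mid-brown wood, about 0.4 kg: flat disc 150 mm diameter, 20 mm thick, with a bar handle across the middle of its top, 80 mm long along its x, 22 mm wide along its y, top of the bar 61 mm above the underside. Origin at the centre of the underside, z up. It stands on the bench on the other side of the board from the dish.
- pegstand: Fixed wooden stand for the tag: foot 80 x 80 x 18 mm, 22 mm square post, top at 166 mm, and near its top a 10 mm thick round steel peg that points along the stand's -x (towards the robot, give or take 17 degrees) and rises towards its tip. Peg root at the post face; tip 73 mm from the post's axis. Origin at the centre of the foot's underside, z up.
- peg_mid (a point): Middle of the peg's axis: 40 mm out from the post's axis, 164 mm above the bench; axes as the stand. The peg's free length runs from about 29 mm outside this point (stand's -x, the tip, where the axis lies 6 mm higher) to 29 mm inside (the post face, 6 mm lower).
- tag: Loose plywood job tag standing upright in its slotted stand, about 60 g: 130 mm tall along its z, 60 mm wide along its y, 8 mm thick along its x; origin at the centre of its lower edge, which starts 5 mm above the bench. A 28 mm round hole goes through its thickness. Pinch it from above by its faces, near the top edge (up to 25 mm down stays clear of the hole).
- tag_hole (a point): Centre of the tag's hole, 85 mm above the tag's lower edge and 45 mm below its top edge; axes as the tag.
- tagstand: Fixed wooden block that holds the tag, 70 mm (x) by 90 mm (y), 30 mm high, with a slot 11 mm wide along its y and 25 mm deep. Origin at the centre of its underside. It stands on the far left or far right, on the other side from the peg stand.
- hammer: Bystander: hammer with wooden handle, 260 mm long, lying on the bench beyond the work; its x runs from the handle to the head.
- sandblock: Bystander: cork sanding block 100 x 55 x 30 mm, on the bench far to the right; origin at the centre of its underside.
- pile: Bystander: pile of six finished dishes (one body), 170 mm diameter, 88 mm high, on the bench far to the left; origin at the centre of its underside.
Mind the look-alikes: they are no part of the job. Of the things shaped like the board, the plywood one is meant.

How it is judged:
By the outcome, as a careful person would: the job done as asked, in the order asked, and still so for the second after the job is handed in, with the robot touching nothing.
It also fails if it takes over 64 s, if anything falls off the work surface, if the arm or the gripper's body presses on something with over 40 N, if the wrist force passes 120 N, or if a joint passes its speed limit or range.

## Robot

A 6-joint arm with a two-finger parallel gripper is mounted at the origin on the work surface. World frame = base frame: x ahead of the robot, y to its left, z up, the work surface at z = 0. Lengths are in mm, angles in rad, forces in N, time in s.
With the tool pointing down it reaches from about 350 to 775 mm from the base axis. Payload 7.3 kg.
Tool frame: the origin (TCP) lies at the centre of the arm's flange, where the gripper is bolted on; the fingertips stand 178 mm ahead of it and the grasp point (between the pads) lies 159 mm ahead of it; z points along the fingers, y is the direction in which the jaws open and shut (so a half turn about z gives the same grasp; the last joint's range is limited). The gripper opens to 92 mm and grips with 3 to 60 N. Pads are 19 mm wide; open, the fingers measure 130 mm over their backs; the gripper's body (75 mm by 190 mm) begins 47 mm behind the grasp point.
Start: joints at [-1.43, 0.342, 1.524, -0, 1.275, -0.146], TCP at [148.534, -503.553, 404.741] pointing down, gripper open.
Joint ranges: [-2.53, 2.53], [-0.77, 2.02], [0.04, 2.7], [-1, 4.14], [0.28, 2.66], [-3.11, 3.11]. Speed limits (rad/s): [2.57, 2.57, 3.14, 3.14, 3.14, 3.14].

## Interface

Orientations are given as [roll, pitch, yaw] about the fixed x, y, z axes, in that order (R = Rz(yaw) Ry(pitch) Rx(roll)).
In Python, from plant import get_obs, capture, close_job gives the robot as it stands. The module is installed in compiled form; this text tells all that it offers.
- The arm moves only by the shell command python3 -m pendant 'ROWS'. ROWS is JSON, a list of rows, each a list of 3 entries, a list of its own where there are three numbers: the shift along the tool's x, y, z in m, then the turn, a rotation vector about the tool's x, y, z in rad, then the finger opening in m, from 0 to 0.0918. In form: [[[tx, ty, tz], [wx, wy, wz], fingers], ...]. A call has 1 to 10 rows; each row is the pose to reach, as a shift and turn from the pose commanded when the call began, along the tool's axes at that moment; what a row does not reach only later rows make up. A row lasts 1/12 s, in which the tool goes at most 41.7 mm and 7.16 degrees, less where a joint would pass 70% of its speed; a pose out of reach is approached as far as the arm can. A call with a gripper value outside its range is refused whole. The fingers move at their own pace and stop on an object; the grip force is fixed at half the most. Time passes only in rows, so rows that repeat a pose let the fingers close. It gives the time, the measured TCP pose, the force and the opening at its end, in the units of the state.
- get_obs(): the state, without advancing time (a new reading comes with each control period).
- capture(name): name is "scene" or "side" or "wrist"; returns a dict with "color" (400x640x3 uint8, red, green, blue), "mtx" (3x3 intrinsics, pixels), "dist" ([k1, k2, p1, p2, k3] as OpenCV has them; the pictures are not rectified), "rvec" (rotation vector, rad) and "tvec" (3), from world to camera coordinates, as OpenCV has them. Camera axes: x right, y down, z forward; pixel columns grow to the right and rows downward; lengths in mm; the calibration is good to about 2 mm. A picture is of the moment at which its call begins. There is no depth.
- close_job(): hands the job in, once; it reports no verdict.
The state is a dict: "time": time; "joint_positions": joint angles; "dq": joint speeds; "tau": joint torques, N m; "tool_pos": TCP position; "tcp_rot": TCP orientation; "contact_force": force on the tool from outside, world axes, zero at the start; "moment": the same for the moment, N m; "grip_width": finger opening in mm.
Only numpy, scipy, OpenCV 4.12 (cv2) and the standard library are available. Lean on these libraries where they do the work, as an engineer would, in place of code of your own. Each camera call takes 0.05 s, during which the arm holds its last target. There are 200 camera calls.

## Working session

There is one attempt and no reset: what is moved stays moved. The work goes in short steps, Python scripts to look and compute and a shell command to move; the robot and the scene stay as the last step left them, time stands still between calls to the robot, and variables do not carry over. Pictures are saved under pics/ and viewed, about 8 in all and at most 12, crops included, and the job is handed in when it is done.

```bash
mkdir -p pics
cat > h.py <<'E'
import numpy as np, cv2, json
from plant import get_obs, capture
from scipy.spatial.transform import Rotation as R
def snap(name,fn):
    c=capture(name); cv2.imwrite('pics/'+fn+'.png',c['color'][:,:,::-1])
    np.savez('pics/'+fn+'.npz',**{k:np.array(v) for k,v in c.items()}); return c
def load(fn): return np.load('pics/'+fn+'.npz')
def toplane(c,uv,z):
    p=cv2.undistortPoints(np.array(uv,float).reshape(-1,1,2),c['mtx'],c['dist']).reshape(-1,2)
    Rm=cv2.Rodrigues(c['rvec'])[0]; o=-Rm.T@np.ravel(c['tvec'])
    d=np.c_[p,np.ones(len(p))]@Rm
    return o+d*((z-o[2])/d[:,2])[:,None]
def proj(c,P): return cv2.projectPoints(np.array(P,float).reshape(-1,1,3),c['rvec'],c['tvec'],c['mtx'],c['dist'])[0].reshape(-1,2)
E
python3 - <<'E'
from h import *
print(get_obs())
for n in ('scene','side'):
    c=snap(n,n+'0'); Rm=cv2.Rodrigues(c['rvec'])[0]; print(n,-Rm.T@np.ravel(c['tvec']),Rm[2],c['mtx'][0][0],c['dist'])
E
```

```text
{'time': 0.0, 'joint_positions': array([-1.43000971e+00,  3.42727195e-01,  1.52501875e+00, -3.59055049e-05,
        1.27541068e+00, -1.45975924e-01]), 'dq': array([ 1.50540977e-03,  3.74235019e-04, -3.27924261e-04, -7.00877756e-05,
        1.54294401e-04,  6.93263650e-04]), 'tau': array([-2.39805006e-03, -4.31252682e+01, -2.44216275e+01,  7.15808664e-02,
        5.61466638e-02, -1.40615430e-04]), 'tool_pos': array([ 148.50475502, -503.41539759,  404.04182931]), 'tcp_rot': array([-3.14004033e+00, -1.93522171e-04,  2.86772866e-01]), 'contact_force': array([0.70666102, 0.60861544, 0.31123718]), 'moment': array([ 0.00781075,  0.03800343, -0.00370519]), 'grip_width': 91.62690762676719}
scene [1298.21186816  339.90770414 1046.00195497] [-0.64109959 -0.26186238 -0.721401  ] 362.0767068748133 [0.01378677 0.         0.         0.         0.        ]
side [-375.12218229 -847.61882665  979.62505433] [ 0.58143438  0.58531631 -0.56510077] 406.19010812082655 [-0.09903327  0.          0.          0.          0.        ]
```

View pics/scene0.png

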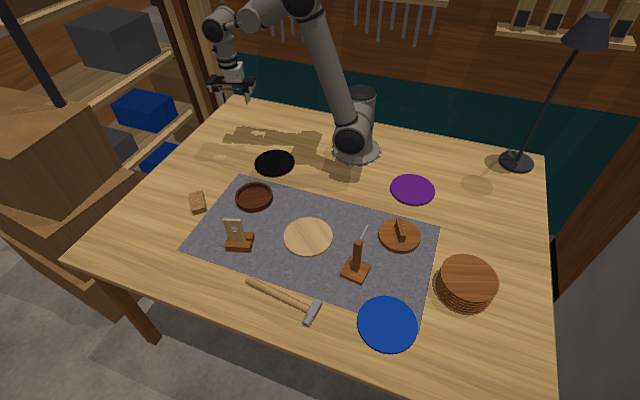

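View pics/side0.png

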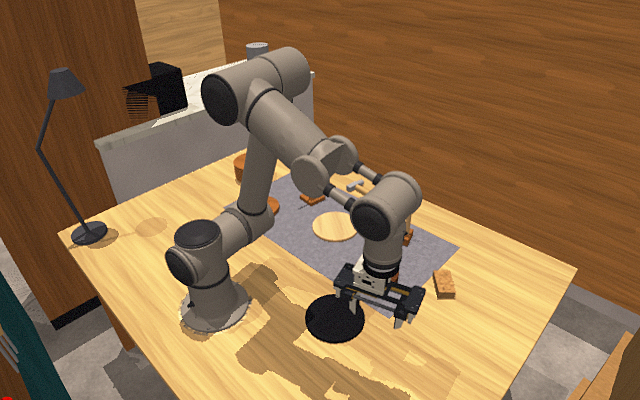

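The scene view shows the dish at (254,196), board (308,236), press (399,235), tag (238,232) and peg stand (355,265). The side view is largely hidden by the arm. I'll enlarge the work area.

Run:
```python
from h import *
im=cv2.imread('pics/scene0.png')[175:295,195:455]
cv2.imwrite('pics/crop1.png',cv2.resize(im,None,fx=3,fy=3,interpolation=cv2.INTER_CUBIC))
c=load('scene0')
for n,uv,z in (('dish',(254,190),28),('board',(308,236),12),('press',(399,233),20),('tagst',(238,241),30),('peg',(355,270),18)): print(n,toplane(c,[uv],z).round())
```

```text
dish [[ 425. -295.   28.]]
board [[555.  -7.  12.]]
press [[432. 298.  20.]]
tagst [[ 676. -224.   30.]]
peg [[637. 196.  18.]]
```

View pics/crop1.png

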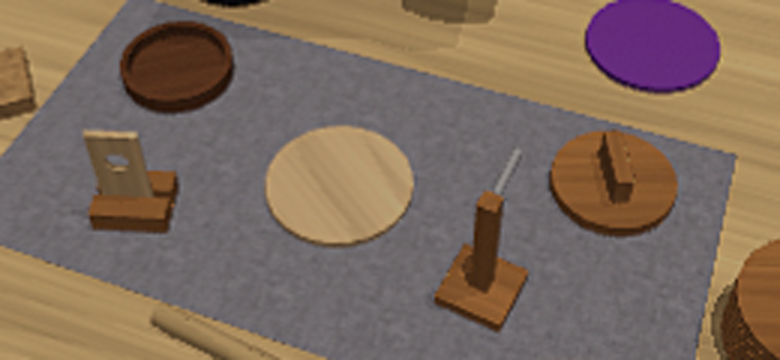

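```bash
cat >> h.py <<'E'
from scipy.optimize import minimize
def box(x,y,z): return np.array([[a,b,c] for a in x for b in y for c in z],float)
def cyl(r,z):
    t=np.linspace(0,2*np.pi,60,endpoint=False); return np.concatenate([np.c_[r*np.cos(t),r*np.sin(t),0*t+k] for k in z])
M={'board':[cyl(90,(0,12))],'dish':[cyl(75,(0,28))],
 'press':[cyl(75,(0,20)),box((-40,40),(-11,11),(20,61))],
 'tagstand':[box((-35,35),(-45,45),(0,30)),box((-4,4),(-30,30),(5,135))],
 'pegstand':[box((-40,40),(-40,40),(0,18)),box((-11,11),(-11,11),(0,166))]}
K=6
def sil(c,parts,p,z0,win):
    m=np.zeros(((win[3]-win[1])*K,(win[2]-win[0])*K),np.uint8)
    cs,sn=np.cos(p[2]),np.sin(p[2])
    for P in parts:
        W=np.c_[p[0]+cs*P[:,0]-sn*P[:,1],p[1]+sn*P[:,0]+cs*P[:,1],P[:,2]+z0]
        uv=((proj(c,W)-[win[0],win[1]]+.5)*K-.5).astype(np.float32)
        cv2.fillConvexPoly(m,cv2.convexHull((uv*16).round().astype(np.int32)),1,shift=4)
    return m
def fit(c,name,p0,z0=0,pad=12,thr=60,scale=(8,8,.15),maskf=None):
    parts=M[name]; a=proj(c,np.concatenate(parts)+[p0[0],p0[1],z0])
    lo=np.clip(a.min(0)-pad,0,[639,399]).astype(int); hi=np.clip(a.max(0)+pad,1,[640,400]).astype(int); win=(*lo,*hi)
    im=c['color'][lo[1]:hi[1],lo[0]:hi[0]].astype(np.float32)
    f=maskf(im) if maskf else (im[...,0]-im[...,2])
    f=cv2.resize(f,None,fx=K,fy=K,interpolation=cv2.INTER_LINEAR)
    m=(f>thr).astype(np.uint8)
    n,l,st,_=cv2.connectedComponentsWithStats(m)
    s0=sil(c,parts,p0,z0,win)
    best=max(range(1,n),key=lambda i:((l==i)&(s0>0)).sum()); m=(l==best)
    ch=[np.array(p0,float)]
    def cost(p): s=sil(c,parts,p,z0,win)>0; return 1-(s&m).sum()/max(1,(s|m).sum())
    r=None
    for _ in range(3):
        x0=r.x if r is not None else np.array(p0,float)
        r=minimize(cost,x0,method='Nelder-Mead',options=dict(initial_simplex=np.vstack([x0]+[x0+np.eye(3)[i]*scale[i] for i in range(3)]),xatol=.02,fatol=1e-5))
    return r.x,1-r.fun
E
python3 - <<'E'
from h import *
c=dict(load('scene0')); im=c['color'].astype(int); 
for u,v in ((230,230),(290,215),(308,236),(254,196),(390,240),(357,256),(354,272),(235,228),(238,247)): print((u,v),im[v,u])
for n,p in (('board',(555,-7,0)),('dish',(425,-295,0)),('press',(432,298,.2)),('press',(432,298,-.5)),('tagstand',(676,-224,.3)),('tagstand',(676,-224,-.2)),('pegstand',(637,196,.3)),('pegstand',(637,196,-.2))):
    for t in (15,25): 
        x,i=fit(c,n,p,thr=t); print(n,t,x.round(2),round(i,3))
E
```

```text
(230, 230) [119  94  65]
(290, 215) [107 101 104]
(308, 236) [173 143 103]
(254, 196) [81 48 29]
(390, 240) [139  90  46]
(357, 256) [71 44 22]
(354, 272) [134  87  49]
(235, 228) [110 109 115]
(238, 247) [93 58 30]
board 15 [ 5.499e+02 -1.110e+01  2.400e-01] 0.988
board 25 [ 5.4958e+02 -1.1140e+01  2.0000e-01] 0.986
dish 15 [ 4.4474e+02 -2.8921e+02 -3.5000e-01] 0.958
dish 25 [ 4.4223e+02 -2.9085e+02 -2.9000e-01] 0.913
press 15 [433.26 298.73   0.53] 0.987
press 25 [432.2  298.69   2.18] 0.971
press 15 [433.23 298.67  -0.53] 0.986
press 25 [431.94 298.81  -0.84] 0.972
tagstand 15 [ 6.6599e+02 -2.2891e+02  2.9000e-01] 0.902
tagstand 25 [ 6.6550e+02 -2.2979e+02  3.0000e-01] 0.902
tagstand 15 [ 6.6597e+02 -2.2881e+02  3.0000e-01] 0.903
tagstand 25 [ 6.6545e+02 -2.2978e+02  3.0000e-01] 0.902
pegstand 15 [ 6.3075e+02  1.9438e+02 -1.3000e-01] 0.982
pegstand 25 [ 6.3037e+02  1.9419e+02 -1.1000e-01] 0.953
pegstand 15 [ 6.3075e+02  1.9437e+02 -1.2000e-01] 0.982
pegstand 25 [ 6.3039e+02  1.9448e+02 -1.1000e-01] 0.955
```

```bash
cat >> h.py <<'E'
def to(pos,yaw,R_=None):
    "shift/turn (tool axes, m/rad) from measured pose to TCP pos (mm), tool down at yaw"
    o=get_obs(); R0=R.from_euler('xyz',o['tcp_rot']); R1=R_ if R_ is not None else R.from_euler('xyz',[np.pi,0,yaw])
    D=R0.inv().apply(np.array(pos)-o['tool_pos'])/1000; w=(R0.inv()*R1).as_rotvec()
    print('t',o['time'],'shift',D.round(4),'turn',w.round(4),'rows',round(max(np.linalg.norm(D)/.0417,np.linalg.norm(w)/.125),1))
E
python3 - <<'E'
from h import *
to((400,-262,420),.993)
c=capture('wrist'); Rm=cv2.Rodrigues(c['rvec'])[0]; print(-Rm.T@np.ravel(c['tvec']),Rm,c['mtx'])
c=load('scene0'); print(toplane(c,[(195+608/3,175+134/3),(195+628/3,175+168/3)],61))
E
```

```text
t 0.1 shift [ 0.3095 -0.1604 -0.0156] turn [-1.300e-03 -7.000e-04 -7.062e-01] rows 8.4
[ 224.80887753 -481.16628772  385.59996172] [[ 0.28234001 -0.95931307 -0.00159576]
 [-0.91754731 -0.27053247  0.29140884]
 [-0.27998402 -0.08081219 -0.95659727]] [[285.84989036   0.         312.69742118]
 [  0.         285.84989036 197.86074044]
 [  0.           0.           1.        ]]
[[408.61588348 281.63735264  61.        ]
 [451.80128795 314.7445126   61.        ]]
```

```bash
python3 -m pendant '[[[0.31,-0.16,-0.016],[0,0,-0.706],0.09],[[0.31,-0.16,-0.016],[0,0,-0.706],0.09],[[0.31,-0.16,-0.016],[0,0,-0.706],0.09],[[0.31,-0.16,-0.016],[0,0,-0.706],0.09],[[0.31,-0.16,-0.016],[0,0,-0.706],0.09],[[0.31,-0.16,-0.016],[0,0,-0.706],0.09],[[0.31,-0.16,-0.016],[0,0,-0.706],0.09],[[0.31,-0.16,-0.016],[0,0,-0.706],0.09],[[0.31,-0.16,-0.016],[0,0,-0.706],0.09],[[0.31,-0.16,-0.016],[0,0,-0.706],0.09]]'
python3 - <<'E'
from h import *
c=snap('wrist','w1'); s=snap('side','side1'); 
for t in (10,15,20):
    for n,p in (('dish',(442,-289,0)),('board',(550,-11,0)),('tagstand',(666,-229,.3))):
        try: x,i=fit(c,n,p,thr=t); print(n,t,x.round(2),round(i,3))
        except Exception as e: print(n,e)
for n,p in (('board',(550,-11,0)),('press',(433,298,.55)),('pegstand',(631,194,-.12))):
    for t in (15,20): x,i=fit(s,n,p,thr=t); print('side',n,t,x.round(2),round(i,3))
E
```

```text
time: 0.98
tool_pos: [402.6, -259.8, 420.7]
tcp_rot: [3.141, -0.001, 0.998]
contact_force: [-0.7, -0.0, 0.1]
grip_width: 89.7
dish 10 [ 4.4774e+02 -2.8982e+02  4.0000e-02] 0.991
board 10 [ 5.5156e+02 -1.2160e+01  1.0000e-01] 0.981
tagstand 10 [ 6.6725e+02 -2.3116e+02  2.9000e-01] 0.831
dish 15 [ 4.4763e+02 -2.8981e+02  4.0000e-02] 0.994
board 15 [ 5.5169e+02 -1.1850e+01  7.0000e-02] 0.982
tagstand 15 [ 6.6747e+02 -2.3076e+02  2.9000e-01] 0.833
dish 20 [ 4.4759e+02 -2.8981e+02  1.0000e-01] 0.992
board 20 [ 5.5179e+02 -1.1620e+01  9.0000e-02] 0.983
tagstand 20 [ 6.6762e+02 -2.3036e+02  2.9000e-01] 0.833
side board 15 [ 5.4797e+02 -1.5980e+01  9.0000e-02] 0.926
side board 20 [ 5.4865e+02 -1.5420e+01  9.0000e-02] 0.936
side press 15 [4.3138e+02 2.9214e+02 4.1000e-01] 0.978
side press 20 [4.3153e+02 2.9235e+02 4.2000e-01] 0.986
side pegstand 15 [ 6.2894e+02  1.8788e+02 -1.2000e-01] 0.309
side pegstand 20 [ 6.2880e+02  1.8871e+02 -1.2000e-01] 0.308
```

View pics/w1.png

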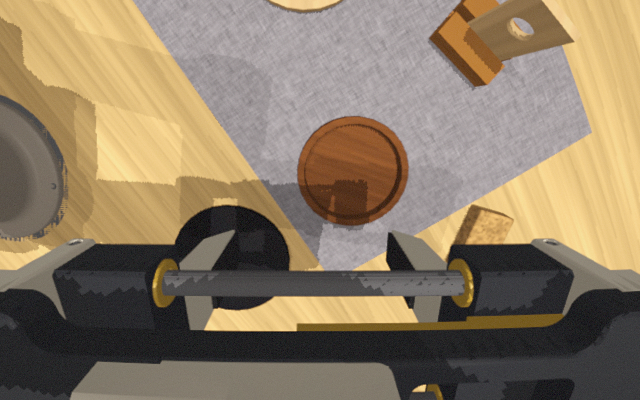

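The wrist view shows the dish at (353,171) with a clean silhouette (fit IoU 0.99, centre (447.6, -289.8)). The tag stand is top right.

Run:
```python
from h import *
to((388.9,-251.8,192),.996)
```

```text
t 1.0833 shift [ 0.0024 -0.0154  0.2285] turn [-0.0006  0.0005 -0.0013] rows 5.5
```

```bash
python3 -m pendant '[[[0.0024,-0.0154,0.04],[0,0,0],0.05],[[0.0024,-0.0154,0.08],[0,0,0],0.05],[[0.0024,-0.0154,0.12],[0,0,0],0.05],[[0.0024,-0.0154,0.16],[0,0,0],0.05],[[0.0024,-0.0154,0.19],[0,0,0],0.05],[[0.0024,-0.0154,0.21],[0,0,0],0.05],[[0.0024,-0.0154,0.222],[0,0,0],0.05],[[0.0024,-0.0154,0.2285],[0,0,0],0.05],[[0.0024,-0.0154,0.2285],[0,0,0],0.05],[[0.0024,-0.0154,0.2285],[0,0,0],0.05]]'
python3 - <<'E'
from h import *
c=snap('wrist','w2'); print(fit(c,'dish',(447.6,-289.8,0),thr=15)); to((388.9,-251.8,189.5),.996)
E
```

```text
time: 1.92
tool_pos: [388.6, -252.8, 192.5]
tcp_rot: [3.141, 0.0, 0.991]
contact_force: [0.5, -0.8, 0.4]
grip_width: 49.9
(array([ 4.47462483e+02, -2.90335360e+02,  8.59625122e-02]), np.float64(0.6807939593099898))
t 1.9667 shift [ 0.0008 -0.0005  0.0034] turn [ 0.0014  0.0004 -0.0042] rows 0.1
```

View pics/w2.png

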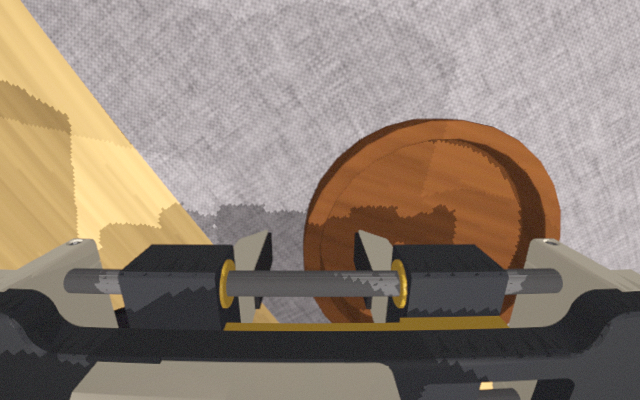

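The near rim at (308,255) lies between the fingers, at (255,270) and (375,270). Lowering a little and closing.

```bash
python3 -m pendant '[[[0.0008,-0.0005,0.003],[0,0,0],0.05],[[0.0008,-0.0005,0.003],[0,0,0],0.03],[[0.0008,-0.0005,0.003],[0,0,0],0.015],[[0.0008,-0.0005,0.003],[0,0,0],0],[[0.0008,-0.0005,0.003],[0,0,0],0],[[0.0008,-0.0005,0.003],[0,0,0],0],[[0.0008,-0.0005,0.003],[0,0,0],0]]'
python3 -m pendant '[[[0,0,-0.002],[0,0,0],0],[[0,0,-0.006],[0,0,0],0],[[0,0,-0.012],[0,0,0],0],[[0,0,-0.022],[0,0,0],0],[[0,0,-0.035],[0,0,0],0],[[0,0,-0.048],[0,0,0],0],[[0,0,-0.06],[0,0,0],0],[[0,0,-0.068],[0,0,0],0],[[0,0,-0.07],[0,0,0],0],[[0,0,-0.07],[0,0,0],0]]'
python3 - <<'E'
from h import *
snap('wrist','w3'); o=get_obs(); print(o['contact_force'],o['moment'])
E
```

```text
time: 2.55
tool_pos: [389.1, -251.0, 189.3]
tcp_rot: [3.141, 0.0, 0.993]
contact_force: [0.6, 0.5, 1.0]
grip_width: 14.8
time: 3.38
tool_pos: [389.0, -251.1, 259.8]
tcp_rot: [3.14, 0.0, 0.993]
contact_force: [0.3, 0.3, -2.7]
grip_width: 11.0
[ 0.27509572  0.44095758 -2.33463727] [0.02012691 0.08119215 0.00698584]
```

View pics/w3.png

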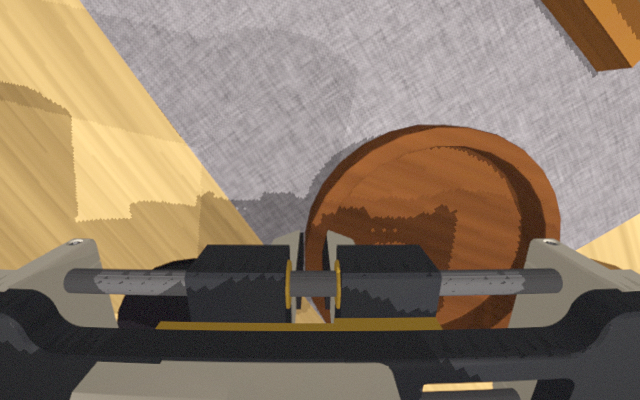

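The dish is lifted (rim between the pads at (318,265), opening 11 mm, 2.5 N). I'll check the offset and tilt in the hand numerically.

```bash
cat >> h.py <<'E'
def inhand(c,pt,vmax=232,sgn=1):
    "dish held by rim: fit radial/tangential offset (mm), height of underside below tip, tilt (rad, + = far side droops)"
    p,yaw=pt
    uy=np.array([np.sin(yaw),-np.cos(yaw),0])*sgn; ux=np.array([np.cos(yaw),np.sin(yaw),0]); g=np.array([*p[:2],p[2]-178])
    C=M['dish'][0]; 
    im=c['color'].astype(np.float32); f=cv2.resize(im[...,0]-im[...,2],None,fx=3,fy=3)
    m=f>15; n,l=cv2.connectedComponents(m.astype(np.uint8)); 
    def pts(q):
        d,t,h,a=q; X=C+[70+d,t,h]; ca,sa=np.cos(a),np.sin(a)
        return g+np.outer(X[:,0]*ca+X[:,2]*sa,uy)+np.outer(X[:,1],ux)+np.outer(X[:,2]*ca-X[:,0]*sa,[0,0,1])
    def s(q):
        z=np.zeros(f.shape,np.uint8); uv=((proj(c,pts(q))+.5)*3-.5); cv2.fillConvexPoly(z,cv2.convexHull((uv*16).round().astype(np.int32)),1,shift=4); return z>0
    q0=np.array([0,0,-11,0.]); k=np.bincount(l[s(q0)&m]).argmax(); m=l==k
    m[vmax*3:]=0; roi=cv2.dilate(s(q0).astype(np.uint8),np.ones((60,60)))>0; roi[vmax*3:]=0
    m&=roi
    def cost(q): z=s(q); z[vmax*3:]=0; z&=roi; return 1-(z&m).sum()/(z|m).sum()+2e-4*(q[2]+11)**2
    for _ in range(3):
        r=minimize(cost,q0,method='Nelder-Mead',options=dict(initial_simplex=np.vstack([q0]+[q0+np.eye(4)[i]*[3,3,1.5,.04][i] for i in range(4)]))); q0=r.x
    print('inhand',r.x.round(3),'cost',round(r.fun,4),'centre',pts(r.x).mean(0).round(1)); return r.x
E
python3 - <<'E'
from h import *
o=get_obs(); inhand(load('w3'),(o['tool_pos'],o['tcp_rot'][2]))
o=get_obs(); c=load('scene0')
E
```

```text
inhand [  0.933  -2.83  -10.313   0.03 ] cost 0.0055 centre [ 446.9 -292.1   82.7]
```

Run:
```python
from h import *
to((415,-150,350),1.3)
```

```text
t 3.4333 shift [ 0.0988 -0.0333 -0.0908] turn [ 0.000e+00  1.000e-04 -3.072e-01] rows 3.3
```

```bash
python3 -m pendant '[[[0.005,-0.002,-0.006],[0,0,-0.02],0],[[0.02,-0.007,-0.02],[0,0,-0.06],0],[[0.04,-0.014,-0.04],[0,0,-0.12],0],[[0.06,-0.02,-0.056],[0,0,-0.19],0],[[0.08,-0.027,-0.073],[0,0,-0.25],0],[[0.093,-0.031,-0.086],[0,0,-0.29],0],[[0.0988,-0.0333,-0.0908],[0,0,-0.307],0],[[0.0988,-0.0333,-0.0908],[0,0,-0.307],0],[[0.0988,-0.0333,-0.0908],[0,0,-0.307],0]]'
python3 - <<'E'
from h import *
c=snap('wrist','w4'); s=snap('scene','scene1'); o=get_obs()
inhand(c,(o['tool_pos'],o['tcp_rot'][2]))
for t in (10,20): print(fit(c,'board',(551,-12,0),thr=t),fit(s,'board',(551,-12,0),thr=t))
for t in (15,25):print('w peg',fit(c,'pegstand',(631,194,-.12),thr=t))
to((480,-12,330),1.549)
E
```

```text
time: 4.18
tool_pos: [414.9, -150.0, 349.5]
tcp_rot: [-3.141, 0.0, 1.3]
contact_force: [0.3, 0.3, -2.5]
grip_width: 11.6
inhand [ -1.089  -1.598 -10.634  -0.15 ] cost 0.0288 centre [ 479.5 -170.3  184.6]
(array([ 5.51825142e+02, -1.34041108e+01,  2.54429278e-02]), np.float64(0.9929118264214238)) (array([ 5.50319036e+02, -1.07692489e+01,  9.65422327e-02]), np.float64(0.97677961561642))
(array([ 5.51901782e+02, -1.29802129e+01,  9.98650454e-02]), np.float64(0.9955550580928978)) (array([ 5.49922764e+02, -1.11577510e+01,  1.19908310e-01]), np.float64(0.990362763357996))
w peg (array([760.72178595,  85.34776629,   1.178986  ]), np.float64(0.24464123613837518))
w peg (array([757.54232526,  86.62279177,   1.1912937 ]), np.float64(0.24530695196077978))
t 4.2833 shift [0.151  0.0256 0.019 ] turn [-0.002  -0.0004 -0.2504] rows 3.7
```

Run:
```python
from h import *
to((480.4,-8.2,270),1.549)
```

```text
t 4.2833 shift [0.1548 0.0251 0.079 ] turn [-0.002  -0.0004 -0.2504] rows 4.2
```

```bash
python3 -m pendant '[[[0.008,0.001,0.004],[0,0,-0.015],0],[[0.03,0.005,0.015],[0,0,-0.05],0],[[0.06,0.01,0.03],[0,0,-0.1],0],[[0.09,0.015,0.045],[0,0,-0.15],0],[[0.12,0.02,0.06],[0,0,-0.2],0],[[0.143,0.023,0.073],[0,0,-0.235],0],[[0.1548,0.0251,0.079],[0,0,-0.25],0],[[0.1548,0.0251,0.079],[0,0,-0.25],0],[[0.1548,0.0251,0.079],[0,0,-0.25],0]]'
python3 - <<'E'
from h import *
c=snap('wrist','w5'); o=get_obs(); im=c['color'].astype(int)
print(o['tool_pos'],o['tcp_rot'],[im[v,u].tolist() for u,v in ((430,122),(400,160),(540,200),(360,100),(250,200))])
E
```

```text
time: 5.03
tool_pos: [480.7, -7.7, 270.3]
tcp_rot: [-3.14, 0.0, 1.55]
contact_force: [0.1, -0.2, -1.6]
grip_width: 11.6
[480.71008826  -8.23796504 270.91114783] [-3.14105751e+00  3.90603204e-04  1.54917078e+00] [[255, 232, 173], [144, 89, 52], [139, 83, 44], [172, 165, 167], [112, 106, 109]]
```

View pics/w5.png

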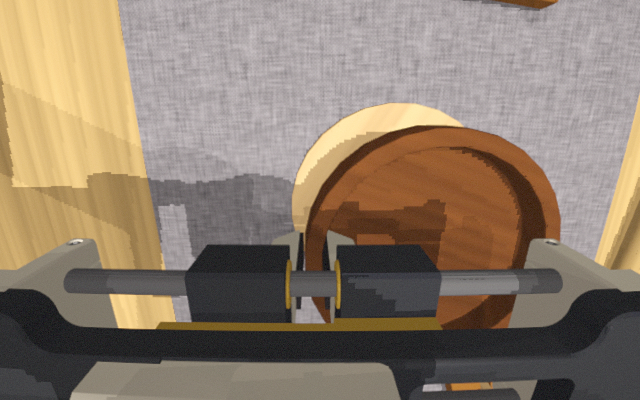

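The held dish appears exactly as after the lift (top edge at row 126, right edge at column 560), so its offset and 0.03 rad droop are unchanged. I'll level it with the tool and lower.

```bash
python3 -m pendant '[[[0,-0.001,0.005],[-0.006,0,0],0],[[0,-0.002,0.015],[-0.012,0,0],0],[[0,-0.003,0.03],[-0.02,0,0],0],[[0,-0.005,0.043],[-0.03,0,0],0],[[0,-0.005,0.053],[-0.03,0,0],0],[[0,-0.005,0.059],[-0.03,0,0],0],[[0,-0.005,0.062],[-0.03,0,0],0],[[0,-0.005,0.064],[-0.03,0,0],0],[[0,-0.005,0.066],[-0.03,0,0],0],[[0,-0.005,0.066],[-0.03,0,0],0]]'
python3 -m pendant '[[[0,0,0.001],[0,0,0],0],[[0,0,0.002],[0,0,0],0],[[0,0,0.003],[0,0,0],0]]'
```

```text
time: 5.92
tool_pos: [475.9, -7.8, 205.2]
tcp_rot: [3.111, 0.0, 1.549]
contact_force: [-0.6, 0.1, -2.5]
grip_width: 11.2
time: 6.17
tool_pos: [476.0, -7.5, 202.2]
tcp_rot: [3.111, 0.0, 1.55]
contact_force: [0.2, 0.8, -2.3]
grip_width: 11.1
```

```bash
python3 -m pendant '[[[0,0,0.001],[0,0,0],0],[[0,0,0.001],[0,0,0],0]]'; python3 -m pendant '[[[0,0,0.001],[0,0,0],0],[[0,0,0.001],[0,0,0],0]]'; python3 -m pendant '[[[0,0,0.001],[0,0,0],0],[[0,0,0.001],[0,0,0],0]]'
```

```text
time: 6.33
tool_pos: [476.0, -7.5, 201.4]
tcp_rot: [3.111, 0.0, 1.55]
contact_force: [-0.1, 1.1, 2.0]
grip_width: 11.4
time: 6.5
tool_pos: [476.0, -7.5, 201.3]
tcp_rot: [3.111, 0.0, 1.55]
contact_force: [-4.5, -0.0, 13.5]
grip_width: 11.4
time: 6.67
tool_pos: [475.9, -7.5, 201.1]
tcp_rot: [3.11, 0.0, 1.55]
contact_force: [-7.3, 0.1, 23.2]
grip_width: 11.5
```

Contact made. I'll ease the force off, open and rise.

```bash
python3 -m pendant '[[[0,0,-0.0015],[0,0,0],0],[[0,0,-0.002],[0,0,0],0.015],[[0,0,-0.002],[0,0,0],0.02],[[0,0,-0.002],[0,0,0],0.03],[[0,0,-0.002],[0,0,0],0.04],[[0,0,-0.002],[0,0,0],0.04]]'; python3 -m pendant '[[[0,0,-0.015],[0,0,0],0.04],[[0,0,-0.05],[0,0,0],0.04],[[0,0,-0.09],[0,0,0],0.04],[[0,0,-0.13],[0.03,0,0],0.04],[[0,0,-0.17],[0.03,0,0],0.05],[[0,0,-0.2],[0.03,0,0],0.08],[[0,0,-0.2],[0.03,0,0],0.08],[[0,0,-0.2],[0.03,0,0],0.08]]'
python3 - <<'E'
from h import *
c=snap('wrist','w6');s=snap('scene','scene2');
im=cv2.resize(s['color'][190:270,250:370,::-1],None,fx=4,fy=4); cv2.imwrite('pics/c2.png',np.hstack([im,cv2.resize(c['color'][:,:,::-1],(480,320))[:320] if 0 else im*0])[:,:480])
# dish on board (z0=12): darker than board; red/blue ratio
mf=lambda im: 200-im[...,0]
for nm,k in (('w',c),('s',s)):
    r=k['color'].astype(int); uv=proj(k,[(551,-12,20),(640,-12,12),(551,-80-12,30)]).astype(int)
    print(nm,[r[v,u].tolist() for u,v in uv if 0<=v<400 and 0<=u<640])
to((433-85*0,298,420),.55)
E
```

```text
time: 7.17
tool_pos: [475.9, -7.6, 200.8]
tcp_rot: [3.112, 0.0, 1.55]
contact_force: [-0.2, 0.2, -0.5]
grip_width: 35.3
time: 7.83
tool_pos: [470.0, -7.4, 402.4]
tcp_rot: [3.138, 0.001, 1.55]
contact_force: [-0.0, 0.4, -1.7]
grip_width: 62.0
w [[135, 82, 44], [210, 169, 112], [138, 128, 114]]
s [[79, 44, 26], [185, 153, 110], [101, 98, 102]]
t 7.9333 shift [ 0.3045 -0.043  -0.02  ] turn [-1.800e-03  8.000e-04  9.997e-01] rows 8.0
```

View pics/w6.png

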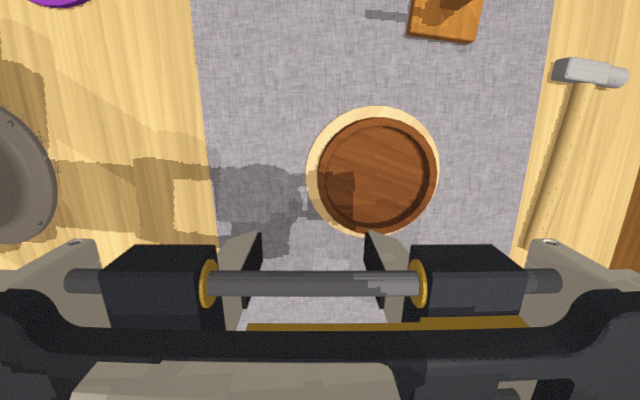

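The dish sits on the board at (376,175), apparently flat; it may be shifted a little, so I'll measure both outlines.

Run:
```python
from h import *
import h
mf=lambda im: (0.71-im[...,1]/(im[...,0]+1))*1000
for f in ('w6','scene2'):
    c=load(f); x,i=fit(c,'dish',(551,-12,0),z0=12,thr=0,maskf=mf); print(f,'dish',x.round(1),round(i,3))
    # board: union silhouette with the dish fixed
    P=M['dish'][0]
    win=(200,60,500,320)
    im=c['color'][60:320,200:500].astype(np.float32); m=cv2.resize(im[...,0]-im[...,2],None,fx=K,fy=K)>18
    n,l=cv2.connectedComponents(m.astype(np.uint8)); d=sil(c,M['dish'],x,12,win)>0; m=l==np.bincount(l[d&m]).argmax()
    def cost(p): s=(sil(c,M['board'],(*p,0),0,win)>0)|d; return 1-(s&m).sum()/(s|m).sum()
    r=minimize(cost,(551,-12),method='Nelder-Mead',options=dict(initial_simplex=[(551,-12),(556,-12),(551,-7)])); print('board',r.x.round(1),1-r.fun)
```

```text
w6 dish [ 5.517e+02 -1.270e+01  2.000e-01] 0.966
board [551.2 -12.4] 0.8978891267092847
scene2 dish [549.1 -11.3   0. ] 0.945
board [549.8 -11.1] 0.971411182208478
```

Dish and board centres agree within 1 mm in both cameras. On to the press.

```bash
python3 -m pendant '[[[0.04,-0.012,-0.01],[0,0,0.12],0.08],[[0.08,-0.024,-0.015],[0,0,0.24],0.08],[[0.12,-0.036,-0.02],[0,0,0.36],0.08],[[0.16,-0.048,-0.02],[0,0,0.48],0.08],[[0.2,-0.06,-0.02],[0,0,0.6],0.08],[[0.24,-0.075,-0.02],[0,0,0.72],0.08],[[0.265,-0.085,-0.02],[0,0,0.85],0.08],[[0.275,-0.089,-0.02],[0,0,0.95],0.08],[[0.275,-0.094,-0.02],[0,0,1.0],0.08],[[0.275,-0.094,-0.02],[0,0,1.0],0.08]]'
python3 - <<'E'
from h import *
c=snap('wrist','w7'); s=snap('scene','scene3'); o=get_obs(); print(o['tool_pos'],o['tcp_rot'])
mf=lambda im: (0.8-im[...,1]/(im[...,0]+1))*1000
for p in (.3,.6,.9):
    for t in (15,25): x,i=fit(c,'press',(433,298,p),thr=t); print(x.round(2),round(i,4))
E
```

```text
time: 8.77
tool_pos: [380.2, 271.2, 418.9]
tcp_rot: [-3.141, 0.004, 0.549]
contact_force: [-0.2, 0.3, 0.7]
grip_width: 79.9
[381.63676612 269.40679321 419.49384651] [3.14134146e+00 2.97036111e-03 5.53569767e-01]
[4.3467e+02 2.9705e+02 3.7000e-01] 0.9868
[434.46 296.88   0.45] 0.9948
[434.68 296.98   0.66] 0.9867
[434.5  296.87   0.65] 0.9948
[434.52 297.14   0.96] 0.9867
[434.51 296.91   0.98] 0.9947
```

View pics/w7.png

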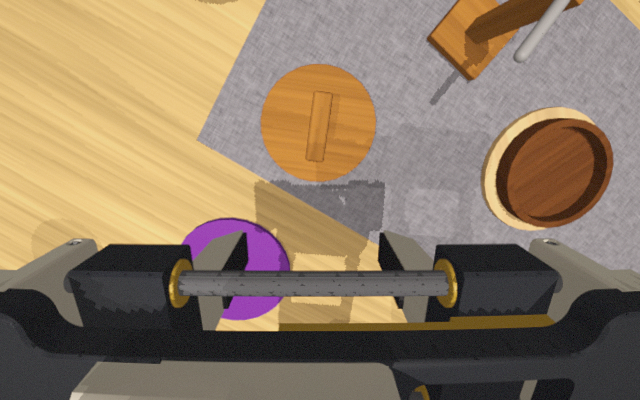

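The press is at (318,122); its bar top has corners at about (313,92), (332,94), (324,161) and (306,159). The bar direction comes from these.

Run:
```python
from h import *
c=load('w7'); P=toplane(c,[(313,92),(332,94),(324,161),(306,159)],61); print(P.round(1),P.mean(0))
for a,b in ((3,0),(2,1),): d=P[b]-P[a]; print(np.linalg.norm(d),np.arctan2(d[1],d[0]))
print(np.linalg.norm(P[0]-P[1]))
y=np.mean([np.arctan2(*(P[b]-P[a])[[1,0]]) for a,b in ((3,0),(2,1))])
to((434.5,297,300),y); to((434.5,297,208),y)
```

```text
[[464.4 322.3  61. ]
 [473.7 303.   61. ]
 [404.7 270.4  61. ]
 [395.5 290.   61. ]] [434.60197896 296.40042605  61.        ]
76.0857509768884 0.43859522216708646
76.3553527386057 0.44116514558531134
21.427428592607445
t 8.8667 shift [0.0598 0.0043 0.1193] turn [0.0004 0.003  0.1137] rows 3.2
t 8.8667 shift [0.0601 0.0043 0.2113] turn [0.0004 0.003  0.1137] rows 5.3
```

```bash
python3 -m pendant '[[[0.02,0.001,0.03],[0,0,0.04],0.07],[[0.04,0.003,0.06],[0,0,0.08],0.07],[[0.06,0.0043,0.09],[0,0.003,0.114],0.07],[[0.06,0.0043,0.12],[0,0.003,0.114],0.07],[[0.06,0.0043,0.15],[0,0.003,0.114],0.06],[[0.06,0.0043,0.18],[0,0.003,0.114],0.05],[[0.06,0.0043,0.2],[0,0.003,0.114],0.05],[[0.06,0.0043,0.21],[0,0.003,0.114],0.05],[[0.06,0.0043,0.214],[0,0.003,0.114],0.05],[[0.06,0.0043,0.214],[0,0.003,0.114],0.05]]'
python3 - <<'E'
from h import *
to((434.5,296.7,205),.44); print(get_obs()['contact_force'])
E
```

```text
time: 9.7
tool_pos: [435.6, 296.4, 206.4]
tcp_rot: [3.142, -0.002, 0.436]
contact_force: [0.3, -0.7, -0.3]
grip_width: 50.0
t 9.7 shift [-0.0008 -0.0007  0.0014] turn [ 0.0001 -0.0017 -0.004 ] rows 0.0
[ 0.33038425 -0.68975043 -0.31919044]
```

```bash
python3 -m pendant '[[[-0.0008,-0.0007,0.0014],[0,-0.002,-0.004],0.04],[[-0.0008,-0.0007,0.0014],[0,-0.002,-0.004],0.03],[[-0.0008,-0.0007,0.0014],[0,-0.002,-0.004],0.02],[[-0.0008,-0.0007,0.0014],[0,-0.002,-0.004],0],[[-0.0008,-0.0007,0.0014],[0,-0.002,-0.004],0],[[-0.0008,-0.0007,0.0014],[0,-0.002,-0.004],0],[[-0.0008,-0.0007,0.0014],[0,-0.002,-0.004],0]]'
python3 -m pendant '[[[0,0,-0.002],[0,0,0],0],[[0,0,-0.006],[0,0,0],0],[[0,0,-0.014],[0,0,0],0],[[0,0,-0.028],[0,0,0],0],[[0,0,-0.045],[0,0,0],0],[[0,0,-0.065],[0,0,0],0],[[0,0,-0.085],[0,0,0],0],[[0,0,-0.1],[0,0,0],0],[[0,0,-0.11],[0,0,0],0],[[0,0,-0.11],[0,0,0],0]]'
python3 - <<'E'
from h import *
o=get_obs(); print(o['tool_pos'],o['contact_force'],o['moment'])
s=snap('scene','scene4'); 
im=s['color'][165:285,300:470,::-1]; cv2.imwrite('pics/c4.png',cv2.resize(im,None,fx=4,fy=4,interpolation=cv2.INTER_CUBIC))
E
```

```text
time: 10.28
tool_pos: [434.3, 297.6, 206.2]
tcp_rot: [3.142, -0.002, 0.44]
contact_force: [-1.0, -1.0, 5.0]
grip_width: 22.1
time: 11.12
tool_pos: [434.2, 297.6, 317.7]
tcp_rot: [-3.141, -0.005, 0.44]
contact_force: [0.7, -0.0, -5.0]
grip_width: 21.7
[434.23119704 297.63060402 317.70354344] [ 0.72702251 -0.01015437 -5.03529377] [-0.00204704 -0.04557473  0.05703222]
```

View pics/c4.png

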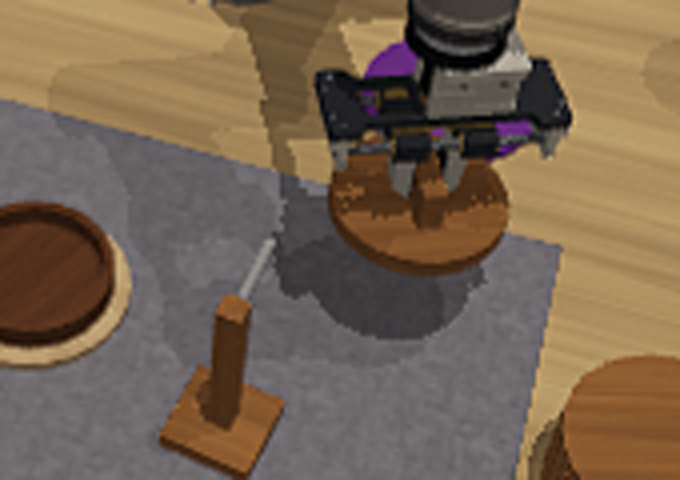

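Held level by the bar. Next: a route that keeps clear of the peg.

Run:
```python
from h import *
for p in ((415,220,345),(420,120,345),(480,40,330),(551,-12.3,275)): to(p,.44)
# peg yaw: use peg tip/root in scene0 crop at (519,151),(497,192)
c=load('scene0'); print(toplane(c,[(195+519/3,175+151/3)],170),toplane(c,[(195+497/3,175+192/3)],161))
for f in ('scene1','scene2','scene3'):
    for t in (12,15,18): x,i=fit(load(f),'pegstand',(631,194,-.12),thr=t); print(x.round(2),round(i,3))
```

```text
t 11.1667 shift [-0.0501  0.062  -0.029 ] turn [-0.0001 -0.0025 -0.0001] rows 2.0
t 11.1667 shift [-0.0881  0.1546 -0.0291] turn [-0.0001 -0.0025 -0.0001] rows 4.3
t 11.1667 shift [-0.0679  0.2525 -0.014 ] turn [-0.0001 -0.0025 -0.0001] rows 6.3
t 11.1667 shift [-0.0261  0.3301  0.0411] turn [-0.0001 -0.0025 -0.0001] rows 8.0
[[562.78477578 206.44481634 170.        ]] [[615.90898511 199.03845088 161.        ]]
[ 6.3100e+02  1.9461e+02 -1.2000e-01] 0.98
[ 6.3075e+02  1.9438e+02 -1.3000e-01] 0.982
[ 6.3068e+02  1.9438e+02 -1.2000e-01] 0.978
[ 6.3106e+02  1.9447e+02 -1.3000e-01] 0.981
[ 6.3074e+02  1.9438e+02 -1.3000e-01] 0.982
[ 6.306e+02  1.943e+02 -1.200e-01] 0.978
[ 6.3110e+02  1.9448e+02 -1.3000e-01] 0.98
[ 6.3075e+02  1.9438e+02 -1.3000e-01] 0.982
[ 6.3062e+02  1.9432e+02 -1.2000e-01] 0.979
```

```bash
python3 -m pendant '[[[-0.008,0.008,-0.005],[0,0,0],0],[[-0.022,0.026,-0.014],[0,0,0],0],[[-0.042,0.05,-0.024],[0,0,0],0],[[-0.06,0.08,-0.029],[0,0,0],0],[[-0.072,0.11,-0.029],[0,0,0],0],[[-0.082,0.14,-0.029],[0,0,0],0],[[-0.084,0.17,-0.027],[0,0,0],0],[[-0.08,0.2,-0.023],[0,0,0],0],[[-0.075,0.23,-0.018],[0,0,0],0],[[-0.068,0.254,-0.013],[0,0,0],0]]'
python3 -m pendant '[[[0.012,0.024,0.006],[0,0,0],0],[[0.025,0.047,0.018],[0,0,0],0],[[0.035,0.063,0.032],[0,0,0],0],[[0.04,0.073,0.044],[0,0,0],0],[[0.042,0.077,0.052],[0,0,0],0],[[0.042,0.0775,0.055],[0,0,0],0],[[0.042,0.0775,0.055],[0,0,0],0]]'
python3 - <<'E'
from h import *
to((551,-12.3,248.5),.44); print(get_obs()['contact_force'])
c=snap('wrist','w8')
E
```

```text
time: 12.0
tool_pos: [480.4, 36.2, 327.4]
tcp_rot: [-3.141, 0.001, 0.439]
contact_force: [0.6, -0.5, -4.3]
grip_width: 21.7
time: 12.58
tool_pos: [550.6, -13.5, 272.0]
tcp_rot: [-3.139, 0.002, 0.44]
contact_force: [0.4, -0.2, -4.5]
grip_width: 21.7
t 12.5833 shift [ 0.0009 -0.0009  0.0235] turn [-0.0024  0.0023 -0.0004] rows 0.6
[ 0.44082309 -0.19160214 -4.45963582]
```

```bash
python3 -m pendant '[[[0.0005,-0.0005,0.006],[-0.001,0.001,0],0],[[0.0009,-0.0009,0.012],[-0.002,0.002,0],0],[[0.0009,-0.0009,0.017],[-0.002,0.002,0],0],[[0.0009,-0.0009,0.02],[-0.002,0.002,0],0],[[0.0009,-0.0009,0.022],[-0.002,0.002,0],0],[[0.0009,-0.0009,0.0235],[-0.002,0.002,0],0],[[0.0009,-0.0009,0.0235],[-0.002,0.002,0],0]]'
python3 - <<'E'
from h import *
to((551,-12.3,246.5),.44)
E
```

```text
time: 13.22
tool_pos: [552.0, -12.4, 249.7]
tcp_rot: [3.14, -0.003, 0.44]
contact_force: [-0.4, -0.1, -4.5]
grip_width: 21.7
t 13.2167 shift [-0.0009 -0.0005  0.0032] turn [ 0.0017 -0.0026 -0.0001] rows 0.1
```

```bash
python3 -m pendant '[[[-0.0004,0,0.001],[0,0,0],0],[[-0.0004,0,0.002],[0,0,0],0],[[-0.0004,0,0.002],[0,0,0],0]]'; python3 -m pendant '[[[0,0,0.001],[0,0,0],0],[[0,0,0.001],[0,0,0],0]]'; python3 -m pendant '[[[0,0,0.001],[0,0,0],0],[[0,0,0.001],[0,0,0],0]]'
```

```text
time: 13.47
tool_pos: [551.7, -12.6, 247.9]
tcp_rot: [3.14, -0.003, 0.44]
contact_force: [-0.0, -0.1, -4.9]
grip_width: 21.5
time: 13.63
tool_pos: [551.7, -12.6, 246.9]
tcp_rot: [3.14, -0.003, 0.44]
contact_force: [-0.4, 0.3, -5.4]
grip_width: 21.9
time: 13.8
tool_pos: [551.8, -12.6, 246.3]
tcp_rot: [3.139, -0.003, 0.44]
contact_force: [0.6, 0.4, -2.1]
grip_width: 21.8
```

```bash
python3 -m pendant '[[[0,0,0.0005],[0,0,0],0],[[0,0,0.0005],[0,0,0],0]]'; python3 -m pendant '[[[0,0,0.0003],[0,0,0],0],[[0,0,0.0003],[0,0,0],0]]'
```

```text
time: 13.97
tool_pos: [551.8, -12.6, 246.2]
tcp_rot: [3.139, -0.004, 0.44]
contact_force: [-1.9, -0.1, 4.9]
grip_width: 22.2
time: 14.13
tool_pos: [551.7, -12.6, 246.2]
tcp_rot: [3.139, -0.004, 0.44]
contact_force: [-3.6, -0.5, 7.9]
grip_width: 22.1
```

Fully supported. I'll open, rise, and measure the stack.

```bash
python3 -m pendant '[[[0,0,-0.0003],[0,0,0],0.01],[[0,0,-0.0003],[0,0,0],0.022],[[0,0,-0.0003],[0,0,0],0.026],[[0,0,-0.0003],[0,0,0],0.036],[[0,0,-0.0003],[0,0,0],0.046],[[0,0,-0.0003],[0,0,0],0.046],[[0,0,-0.0003],[0,0,0],0.046]]'
python3 -m pendant '[[[0,0,-0.01],[0,0,0],0.046],[[0,0,-0.03],[0,0,0],0.046],[[0,0,-0.06],[0,0,0],0.046],[[0,0,-0.1],[0,0,0],0.046],[[0,0,-0.14],[0,0,0],0.046],[[-0.03,0,-0.165],[0,0,0],0.046],[[-0.06,0,-0.165],[0,0,0],0.046],[[-0.06,0,-0.165],[0,0,0],0.046]]'
python3 - <<'E'
from h import *
c=snap('wrist','w9');s=snap('scene','scene5')
for nm,k in (('w',c),('s',s)):
    for z0,y in ((40,.44),(40,.6)):
        mf=lambda im: (0.72-im[...,1]/(im[...,0]+1))*1000
        x,i=fit(k,'press',(551,-12,y),z0=z0,thr=0,maskf=mf,pad=4); print(nm,x.round(2),round(i,3))
im=np.hstack([cv2.resize(s['color'][180:270,245:365,::-1],(480,360)),cv2.resize(c['color'][60:300,200:400,::-1],(300,360))]); cv2.imwrite('pics/st.png',im)
E
```

```text
time: 14.72
tool_pos: [551.8, -12.6, 245.3]
tcp_rot: [3.14, -0.003, 0.44]
contact_force: [0.6, 0.4, 0.8]
grip_width: 44.7
time: 15.38
tool_pos: [493.6, -38.9, 412.7]
tcp_rot: [3.138, -0.003, 0.439]
contact_force: [1.5, 1.0, 0.6]
grip_width: 46.3
w [551.3  -13.38   0.73] 0.967
w [551.34 -13.45   0.63] 0.967
s [ 5.6051e+02 -6.1300e+00  3.6000e-01] 0.921
s [560.88  -6.36   0.61] 0.921
```

View pics/st.png

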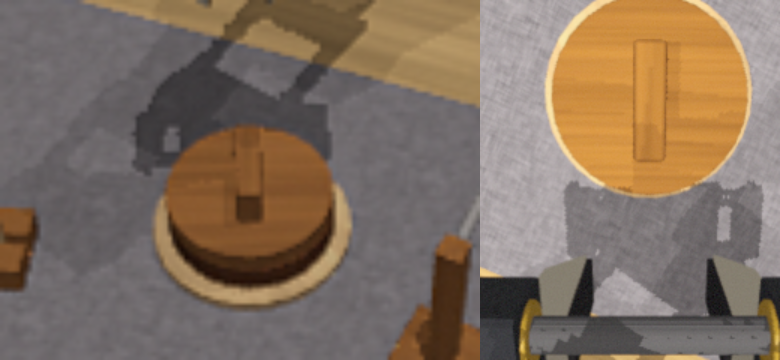

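The stack is flush with even margins: in the wrist crop the disc is centred, in the scene crop rim and press line up. (The scene fit is biased by the brown dish underneath; the wrist fit gives (551.3, -13.4), good.) On to the tag.

Run:
```python
from h import *
to((678,-265,420),1.86)
```

```text
t 15.4833 shift [ 0.0683  0.2825 -0.0076] turn [ 0.0054 -0.0016 -1.4214] rows 11.4
```

```bash
python3 -m pendant '[[[0.007,0.028,-0.008],[0,0,-0.12],0.05],[[0.014,0.056,-0.008],[0,0,-0.24],0.05],[[0.021,0.085,-0.008],[0,0,-0.36],0.05],[[0.028,0.113,-0.008],[0,0,-0.48],0.05],[[0.035,0.141,-0.008],[0,0,-0.6],0.05],[[0.042,0.17,-0.008],[0,0,-0.72],0.05],[[0.049,0.2,-0.008],[0,0,-0.84],0.05],[[0.056,0.226,-0.008],[0,0,-0.96],0.05],[[0.063,0.254,-0.008],[0,0,-1.08],0.05],[[0.068,0.283,-0.008],[0,0,-1.2],0.05]]'
python3 -m pendant '[[[0,0,0],[0,0,-0.11],0.05],[[0,0,0],[0,0,-0.22],0.05],[[0,0,0],[0,0,-0.22],0.05],[[0,0,0],[0,0,-0.22],0.05]]'
python3 - <<'E'
from h import *
c=snap('wrist','w10')
lo=np.array([230,60]); im=c['color'][60:300,200:440,::-1]; cv2.imwrite('pics/tag.png',cv2.resize(im,None,fx=2.5,fy=2.5,interpolation=cv2.INTER_CUBIC))
print(proj(c,[(667,-230,135),(666,-229,30)]))
M['tag']=[box((-4,4),(-30,30),(30,135))]; M['ts']=[box((-35,35),(-45,45),(0,30)),box((-4,4),(-30,30),(30,135))]
for t in (15,25): x,i=fit(c,'ts',(667,-230,.29),thr=t); print(x.round(2),round(i,3))
E
```

```text
time: 16.32
tool_pos: [680.5, -265.5, 417.8]
tcp_rot: [3.139, -0.0, 1.647]
contact_force: [0.5, 0.2, -1.0]
grip_width: 50.3
time: 16.65
tool_pos: [679.5, -264.8, 417.9]
tcp_rot: [3.139, 0.0, 1.857]
contact_force: [0.3, -0.6, -0.9]
grip_width: 49.7
[[309.14321967 157.83011411]
 [309.28572713 143.84899499]]
[ 6.6602e+02 -2.2861e+02  2.9000e-01] 0.932
[ 6.6603e+02 -2.2888e+02  3.1000e-01] 0.951
```

View pics/tag.png

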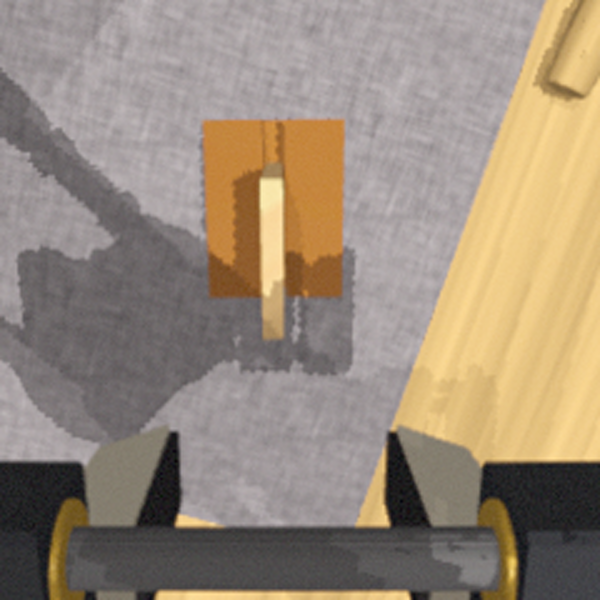

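The tag's top edge in the crop spans (260..283,178) to (262..283,340); in the full image that is about (304–313,131) to (305–313,196).

Run:
```python
from h import *
c=load('w10'); P=toplane(c,np.array([(260,178),(283,178),(283,340),(262,340)])/2.5+[200,60],135); print(P.round(1),P.mean(0))
d=(P[0]+P[1]-P[2]-P[3])/2; print(np.linalg.norm(d),np.arctan2(d[1],d[0]),np.linalg.norm(P[0]-P[1]))
m=P.mean(0); to((m[0],m[1],330),1.86); to((m[0],m[1],292),1.86)
```

```text
[[ 655.8 -208.   135. ]
 [ 663.8 -205.7  135. ]
 [ 681.  -264.4  135. ]
 [ 673.3 -266.7  135. ]] [ 668.47198433 -236.21636441  135.        ]
61.19697442108195 1.858658351307601 8.32301308679035
t 16.7 shift [ 0.0304 -0.0026  0.0883] turn [ 0.0028  0.0008 -0.003 ] rows 2.2
t 16.7 shift [ 0.0305 -0.0028  0.1263] turn [ 0.0028  0.0008 -0.003 ] rows 3.1
```

```bash
python3 -m pendant '[[[0.015,-0.0015,0.02],[0,0,0],0.05],[[0.0305,-0.0028,0.045],[0.003,0,0],0.05],[[0.0305,-0.0028,0.075],[0.003,0,0],0.05],[[0.0305,-0.0028,0.1],[0.003,0,0],0.04],[[0.0305,-0.0028,0.118],[0.003,0,0],0.04],[[0.0305,-0.0028,0.1263],[0.003,0,0],0.035],[[0.0305,-0.0028,0.1263],[0.003,0,0],0.03],[[0.0305,-0.0028,0.1263],[0.003,0,0],0.03]]'
python3 - <<'E'
from h import *
to((668.5,-236.2,291.5),1.859)
E
```

```text
time: 17.37
tool_pos: [668.2, -236.7, 293.4]
tcp_rot: [3.141, 0.002, 1.859]
contact_force: [0.6, 0.4, 0.2]
grip_width: 30.8
t 17.3667 shift [0.0004 0.0004 0.0019] turn [ 0.0009  0.0021 -0.0001] rows 0.0
```

```bash
python3 -m pendant '[[[0,0,0.0015],[0,0,0],0.02],[[0,0,0.0015],[0,0,0],0.014],[[0,0,0.0015],[0,0,0],0],[[0,0,0.0015],[0,0,0],0],[[0,0,0.0015],[0,0,0],0],[[0,0,0.0015],[0,0,0],0]]'
python3 - <<'E'
from h import *
o=get_obs(); print(o['tool_pos'],o['tcp_rot'],o['contact_force'],o['grip_width'])
E
python3 -m pendant '[[[0,0,-0.002],[0,0,0],0],[[0,0,-0.008],[0,0,0],0],[[0,0,-0.02],[0,0,0],0],[[0,0,-0.04],[0,0,0],0],[[0,0,-0.065],[0,0,0],0],[[0,0,-0.09],[0,0,0],0],[[0,0,-0.115],[0,0,0],0],[[0,0,-0.13],[0,0,0],0],[[0,0,-0.135],[0,0,0],0],[[0,0,-0.135],[0,0,0],0]]'
python3 - <<'E'
from h import *
for p in ((630,-100,425),(560,120,425),(540,206,425)): to(p,1.446)
E
```

```text
time: 17.87
tool_pos: [668.0, -236.9, 292.1]
tcp_rot: [3.14, 0.002, 1.86]
contact_force: [-0.7, 0.5, 4.3]
grip_width: 7.4
[ 667.99569666 -236.86623684  292.06918994] [3.14041358e+00 2.41451822e-03 1.85970057e+00] [-0.73721618  0.5030679   4.32021128] 7.37722968272336
time: 18.7
tool_pos: [667.8, -236.5, 428.5]
tcp_rot: [3.139, 0.004, 1.86]
contact_force: [-0.3, 0.6, 0.5]
grip_width: 8.1
t 18.7 shift [0.1416 0.0027 0.003 ] turn [0.0038 0.0033 0.4138] rows 3.4
t 18.7 shift [ 0.3725 -0.0017  0.002 ] turn [0.0038 0.0033 0.4138] rows 8.9
t 18.7 shift [0.4606 0.0037 0.0017] turn [0.0038 0.0033 0.4138] rows 11.0
```

```bash
python3 -m pendant '[[[0.008,0,0],[0,0,0.01],0],[[0.03,0,0],[0,0,0.03],0],[[0.06,0,0],[0,0,0.06],0],[[0.095,0,0],[0,0,0.1],0],[[0.13,0,0],[0,0,0.14],0],[[0.165,0,0],[0,0,0.18],0],[[0.2,0,0],[0,0,0.22],0],[[0.235,0,0],[0,0,0.26],0],[[0.27,0,0],[0,0,0.3],0],[[0.3,0,0],[0,0,0.34],0]]'
python3 -m pendant '[[[0.025,0.01,0],[0,0,0.03],0],[[0.045,0.018,0],[0,0,0.055],0],[[0.058,0.024,0],[0,0,0.07],0],[[0.064,0.027,0],[0,0,0.074],0],[[0.064,0.027,0],[0,0,0.074],0],[[0.064,0.027,0],[0,0,0.074],0]]'
python3 - <<'E'
from h import *
c=snap('wrist','w11'); s=snap('scene','scene6'); o=get_obs(); print(o['tool_pos'],o['tcp_rot'],o['contact_force'])
print(proj(c,[(631,194,0),(631,194,166),(558.5,203.5,170),(*o['tool_pos'][:2],o['tool_pos'][2]-157)]))
mf=lambda im: (0.75-im[...,1]/(im[...,0]+1))*1000
for t in (15,25): print(fit(c,'pegstand',(631,194,-.12),thr=t))
print(fit(c,'pegstand',(631,194,-.12),thr=0,maskf=mf))
E
```

```text
time: 19.53
tool_pos: [580.7, 53.5, 424.0]
tcp_rot: [-3.139, 0.001, 1.518]
contact_force: [0.1, 0.7, -0.3]
grip_width: 7.9
time: 20.03
tool_pos: [612.2, 113.4, 424.5]
tcp_rot: [-3.14, 0.002, 1.446]
contact_force: [0.2, -0.5, -0.7]
grip_width: 7.9
[612.26439267 112.59866957 425.1644171 ] [-3.14117851e+00  1.79648747e-03  1.44501740e+00] [ 0.60642288 -0.26171359 -0.25378604]
[[319.0278139  107.86975217]
 [323.33370982 106.17782525]
 [231.10810248 105.93948826]
 [312.77826121 263.90531811]]
(array([ 6.32132298e+02,  1.93066720e+02, -1.24879874e-01]), np.float64(0.9165093021194789))
(array([ 6.31909257e+02,  1.93114843e+02, -1.24253171e-01]), np.float64(0.9249863479577236))
(array([ 6.31631616e+02,  1.92495116e+02, -1.24135283e-01]), np.float64(0.9083229235036311))
```

Run:
```python
from h import *
c=load('w11'); im=c['color'].astype(int)
S=np.array([632,193]); X=np.array([np.cos(.125),-np.sin(.125)])
for d in (70,60,50,40,30):
    p=np.r_[S-d*X,164+.207*(d-40)]; u,v=proj(c,[p])[0]
    col=im[:,int(round(u))]; seg=[(r,int(col[r].sum()),int(col[r,0]-col[r,2])) for r in range(int(v)-12,int(v)+13)]
    L=np.array([s[1] for s in seg]); print(d,(u.round(1),v.round(1)),L.tolist())
to((527,160,410),1.446); to((532.8,205.5,376),1.446)
```

```text
70 (np.float64(236.5), np.float64(107.5)) [470, 451, 471, 477, 464, 456, 434, 466, 499, 531, 543, 563, 573, 569, 535, 525, 502, 474, 404, 425, 494, 485, 477, 471, 466]
60 (np.float64(249.6), np.float64(107.5)) [478, 485, 483, 485, 494, 497, 416, 458, 510, 533, 547, 580, 606, 601, 556, 528, 500, 472, 415, 376, 499, 500, 488, 474, 478]
50 (np.float64(262.5), np.float64(107.4)) [486, 488, 465, 460, 471, 467, 438, 456, 514, 534, 546, 572, 602, 598, 545, 521, 505, 468, 410, 367, 463, 475, 471, 459, 475]
40 (np.float64(275.3), np.float64(107.4)) [506, 490, 502, 523, 515, 503, 463, 454, 508, 537, 549, 576, 596, 594, 545, 523, 502, 469, 418, 399, 473, 473, 471, 469, 479]
30 (np.float64(287.8), np.float64(107.4)) [496, 476, 476, 426, 418, 397, 388, 445, 505, 539, 544, 571, 586, 580, 551, 521, 501, 461, 417, 406, 475, 467, 475, 482, 476]
t 20.1333 shift [ 0.0364 -0.0905  0.0151] turn [-0.0004  0.0018 -0.001 ] rows 2.4
t 20.1333 shift [ 0.0823 -0.0905  0.0491] turn [-0.0004  0.0018 -0.001 ] rows 3.2
```

The peg is seen within half a pixel of the predicted axis along its whole length. Going out beyond its tip and down.

```bash
python3 -m pendant '[[[0.002,-0.012,0],[0,0,0],0],[[0.006,-0.035,0],[0,0,0],0],[[0.012,-0.06,0.005],[0,0,0],0],[[0.025,-0.08,0.012],[0,0,0],0],[[0.042,-0.09,0.02],[0,0,0],0],[[0.06,-0.0905,0.032],[0,0,0],0],[[0.074,-0.0905,0.042],[0,0,0],0],[[0.081,-0.0905,0.048],[0,0,0],0],[[0.0823,-0.0905,0.049],[0,0.002,0],0],[[0.0823,-0.0905,0.049],[0,0.002,0],0]]'
python3 - <<'E'
from h import *
s=snap('scene','scene7'); o=get_obs(); print(o['tool_pos'],o['tcp_rot'],o['contact_force'])
c=s; X=np.array([np.cos(.125),-np.sin(.125)])
# tag face outline in scene, tag is pale
h=o['tool_pos']-[0,0,202.1]; t=h-[0,0,85]
Y=np.array([-X[1],X[0],0])
cor=[t+Y*a*30+np.r_[4*X,0]+[0,0,b] for a in(-1,1) for b in (0,130)]
print('pred corners',proj(c,cor).round(1).tolist(),'hole',proj(c,[h]).round(1))
im=c['color'].astype(int); u,v=proj(c,[h])[0].astype(int)
for r in range(v-14,v+30,2): print(r,' '.join('%3d'%(im[r,k,0]-im[r,k,2]) for k in range(u-18,u+19,1)))
to((558,202.3,373),1.446);to((592,198,367),1.446)
E
```

```text
time: 20.97
tool_pos: [533.4, 206.1, 375.9]
tcp_rot: [-3.141, -0.0, 1.446]
contact_force: [0.0, -0.6, -0.2]
grip_width: 7.8
[533.4445053 205.8011213 376.4164976] [ 3.14092241e+00 -3.28490933e-04  1.44544878e+00] [ 0.72738362 -1.2537332  -0.48477359]
pred corners [[359.5, 232.1], [362.3, 205.8], [376.1, 238.6], [380.3, 212.4]] hole [[370.5 217.8]]
203  -7  -5  -2   0  -3  -3  -2  -1  -3  -1  -4  -1  -2  -3   0  -3  -3  -3  -2  -4  -3  -3  -3  -4  -3   8   9  -3  -6  -4  -9  -4  38  71  75  74  74
205  -4  -4  -3  -5  -2  -3  -4  -2  -3  -3  -2  -4  -2  -1  -2  -3  -2  -4  -2  -3  -4  -2  -3  -4  23  48  30  51  48   3   3  52  81  75  74  74  76
207  -2   1  -2  -3  -2   0  -2  -3  -1  -3  -3  -3  -4  -4  -3  -2  -2  -2  -3  -4  -3  -3  -4  -5  -5  -5  -6   1  55   9  51  80  76  73  74  73  73
209  15  12   6   5   2  -4  -6  -2   0  -5  -3  -4  -1  -3  -4  -3  -2  -2  -2  -4  -2  -2  -2  -4  -4   2  49  83  60  59  79  76  74  73  72  73  75
211  13   3   2  10  16  16  12  12   5   2  -3  -4  -4  -4  -4  -2   1   1  -3  -4  -4  -3  -2  -6  -2  29  51  49  57  62  43  52  71  72  70
[... 2056 characters left out ...]
   1   2   0  -1  -1  -2  -1  12  29   8   0   3   2   1   3   4   0   2   2   2
241  -2  -4  40  99  87  83  83  81  84  98  96  -4  -1   1   1   1   2   1   0   2   0   2   3   3   1   1   4   2   2   2   1   1   2   1   2   2   2
243  -3  22  82  79  77  81  78  81  84  69  28  -6  -1   0   1   1   2   1   3   1   1   1   3   2   1   4   2   2   1   2   1   1   3   4   3   2   1
245   0  18  52  45  44  45  54  71  67  46  26  -5   1   0   1   1   1   1   1   2   2   2   2   1   1   1   1   2   3   1   3   3   2   1   1   2   1
t 21.0167 shift [-0.0004  0.0248  0.0034] turn [ 0.0007 -0.0003 -0.0006] rows 0.6
t 21.0167 shift [-0.0004  0.0591  0.0095] turn [ 0.0007 -0.0003 -0.0006] rows 1.4
```

```bash
python3 -m pendant '[[[-0.001,0.004,0.001],[0,0,0],0],[[-0.001,0.01,0.002],[0,0,0],0],[[-0.001,0.018,0.003],[0,0,0],0],[[-0.001,0.026,0.0035],[0,0,0],0],[[-0.001,0.032,0.004],[0,0,0],0],[[-0.001,0.036,0.005],[0,0,0],0],[[-0.001,0.036,0.005],[0,0,0],0]]'
python3 -m pendant '[[[0,0.006,0.001],[0,0,0],0],[[0,0.013,0.002],[0,0,0],0],[[0,0.019,0.003],[0,0,0],0],[[0,0.024,0.004],[0,0,0],0],[[0,0.026,0.005],[0,0,0],0],[[0,0.026,0.005],[0,0,0],0]]'
python3 - <<'E'
from h import *
o=get_obs(); print(o['tool_pos'],o['contact_force'],o['moment']); snap('scene','scene8')
to((595,197.5,366),1.446)
E
```

```text
time: 21.6
tool_pos: [569.6, 200.6, 371.0]
tcp_rot: [3.141, -0.001, 1.445]
contact_force: [-0.0, 0.2, -1.3]
grip_width: 7.4
time: 22.1
tool_pos: [594.9, 197.5, 366.0]
tcp_rot: [3.141, -0.001, 1.446]
contact_force: [-1.3, -0.3, -0.5]
grip_width: 7.7
[594.9137471  197.52080464 365.98618451] [-1.33026049 -0.31950552 -0.46790794] [-0.03124936 -0.05827718  0.02029528]
t 22.15 shift [-0.      0.0004  0.0002] turn [ 0.0002 -0.0006 -0.0004] rows 0.0
```

No insertion force. Lower until the peg carries the tag.

```bash
python3 -m pendant '[[[0,0,0.002],[0,0,0],0],[[0,0,0.004],[0,0,0],0],[[0,0,0.006],[0,0,0],0],[[0,0,0.007],[0,0,0],0],[[0,0,0.007],[0,0,0],0]]'; python3 -m pendant '[[[0,0,0.001],[0,0,0],0],[[0,0,0.001],[0,0,0],0]]'; python3 -m pendant '[[[0,0,0.001],[0,0,0],0],[[0,0,0.001],[0,0,0],0]]'; python3 -m pendant '[[[0,0,0.001],[0,0,0],0],[[0,0,0.001],[0,0,0],0]]'
```

```text
time: 22.57
tool_pos: [594.3, 197.7, 359.2]
tcp_rot: [3.141, -0.001, 1.446]
contact_force: [-0.2, 0.0, -0.5]
grip_width: 7.7
time: 22.73
tool_pos: [594.4, 197.7, 358.4]
tcp_rot: [3.141, -0.001, 1.446]
contact_force: [-0.1, -1.1, -0.4]
grip_width: 7.8
time: 22.9
tool_pos: [594.5, 197.7, 357.5]
tcp_rot: [3.141, -0.001, 1.446]
contact_force: [0.5, 0.5, -0.8]
grip_width: 7.9
time: 23.07
tool_pos: [594.5, 197.7, 357.2]
tcp_rot: [3.14, -0.001, 1.446]
contact_force: [-1.7, -0.7, 4.2]
grip_width: 7.8
```

Contact comes exactly at the expected height (hole centre 155 mm). Release and retreat straight up.

```bash
python3 -m pendant '[[[0,0,-0.0005],[0,0,0],0.006],[[0,0,-0.0005],[0,0,0],0.01],[[0,0,-0.0005],[0,0,0],0.014],[[0,0,-0.0005],[0,0,0],0.02],[[0,0,-0.0005],[0,0,0],0.028],[[0,0,-0.0005],[0,0,0],0.034],[[0,0,-0.0005],[0,0,0],0.034]]'
python3 -m pendant '[[[0,0,-0.004],[0,0,0],0.034],[[0,0,-0.01],[0,0,0],0.034],[[0,0,-0.02],[0,0,0],0.034],[[0,0,-0.035],[0,0,0],0.034],[[0,0,-0.06],[0,0,0],0.034],[[0,0,-0.09],[0,0,0],0.034],[[-0.02,0,-0.1],[0,0,0],0.034],[[-0.06,0,-0.1],[0,0,0],0.034],[[-0.09,0,-0.1],[0,0,0],0.034],[[-0.09,0,-0.1],[0,0,0],0.034]]'
python3 - <<'E'
from h import *
c=snap('wrist','w12'); s=snap('scene','scene9'); o=get_obs(); print(o['tool_pos'],o['contact_force'])
# where is the tag? model hanging at d out, yaw -.125, hole centre at z_peg-9
S=np.array([632,193]); X=np.array([np.cos(.125),-np.sin(.125)])
im=s['color'].astype(int)
for d in (18,37):
    h=np.r_[S-d*X,155+.2*(d-37)]; Y=np.array([-X[1],X[0],0])
    print(d,'corners',proj(s,[h+Y*a*30+np.r_[4*X,0]+[0,0,b] for a in(-1,1) for b in (-85,45)]).round(1).tolist())
b=cv2.imread('pics/scene0.png').astype(int)[:,:,::-1]
D=np.abs(im-b).sum(2)
for r in range(205,285,3): print(r,' '.join('%3d'%(im[r,k,0]-im[r,k,2]) for k in range(325,400,2)))
E
```

```text
time: 23.65
tool_pos: [594.5, 197.7, 356.9]
tcp_rot: [3.141, -0.001, 1.446]
contact_force: [-0.3, -0.4, 0.3]
grip_width: 32.8
time: 24.48
tool_pos: [582.7, 104.0, 458.8]
tcp_rot: [3.139, 0.001, 1.442]
contact_force: [1.0, -0.2, 0.5]
grip_width: 34.6
[583.06632246 107.39669688 458.25665694] [ 0.02560155 -0.3241628   0.13655969]
18 corners [[348.8, 253.6], [350.8, 228.3], [365.7, 260.7], [369.2, 235.6]]
37 corners [[351.3, 248.7], [353.5, 223.3], [368.1, 255.7], [371.7, 230.4]]
205   1   2   1   1   1   4   0   2   1   1   1   1   2   0   1  -2  -7  18  55  70  73  75  74  76  75  75  75  74  72  73  73  74  76  76  75  73  75  74
208   2   2   3   2   2   0   3   2   3   2   2   2   1   2   2   3   3   2   2  -1  -1  -5  -7  34  67  74  77  74  74  74  74  74  73  73  72  72  74  75
211   1   2   2   2   2   2   3   1   1   3   1   1   0   4   1   2   2   2   3   2   2   3   2   2   1   0  -2  -6   7  56  72  76  78  76  71  74  74  73
214   4   2   2   1   2   3   2   2   1  -1   2   1   2   2   2   1   2   2   3   1   2   1   1   2   4   3   2   2   0   2   2   0  -2  -9  20  55  73
[... 2892 characters left out ...]
  92  88  90   1   3   2   1   1   2   1   1   0   2   3   1   2   2   2   3
274   1   3   2   2   1   1   1  -4  66  84  84  86  84  96  97  93  91  91  95  98 101  13   1   4   2   3   3   3   1   3   4   1   3   1   4   1   3   1
277   2   2   0   2   2   3   2   0  -2  34  46  50  94  92  93  91  93  97  97  94  24  -1   2   2   1   3   2   2   1   3   3   2   0   2   4   2   3   3
280   1   1   4   1   1   0   3   1   3   1   1  -4  27  48  48  85  94  93  92  56  -2   2   2   1   2   3   1   2   3   2   3   2   1   3   1   3   0   2
283   2   3   2   0   4   1   1   1   1   1   1   2   2   0  -3   9  42  50  63  -4   3   2   1   3   2   2   1   3   0   3   2   1   1   1   4   4   2   1
```

The tag hangs at mid peg: its outline runs from about (356,223) to (374,231) at the top and lies within 2–3 px of the prediction, with the peg and post seen through its hole. A last check for rest, bystanders and stack follows.

```bash
python3 -m pendant '[[[0,0,0],[0,0,0],0.034],[[0,0,0],[0,0,0],0.034],[[0,0,0],[0,0,0],0.034],[[0,0,0],[0,0,0],0.034],[[0,0,0],[0,0,0],0.034],[[0,0,0],[0,0,0],0.034]]'
python3 - <<'E'
from h import *
a=snap('scene','scene10')['color'].astype(int); b=load('scene9')['color'].astype(int); z=load('scene0')['color'].astype(int); st=load('scene5')['color'].astype(int)
D=lambda p,q,r:np.abs(p-q).sum(2)[r[1]:r[3],r[0]:r[2]].mean().round(1)
print('tag rest',D(a,b,(340,215,385,262)),'stack vs placed',D(a,st,(285,205,335,262)))
for n,r in (('hammer',(243,275,325,330)),('sand',(186,188,210,216)),('pile',(432,250,502,316))): print(n,D(a,z,r))
k=load('w12'); mf=lambda im:(0.72-im[...,1]/(im[...,0]+1))*1000
print('noise',D(a,z,(500,300,540,340)))
E
```

```text
time: 25.08
tool_pos: [583.2, 108.8, 456.8]
tcp_rot: [3.141, -0.001, 1.446]
contact_force: [0.3, 0.6, 0.1]
grip_width: 33.6
tag rest 3.8 stack vs placed 52.5
hammer 4.0
sand 2.7
pile 2.9
noise 2.7
```

Bystanders are unmoved and the tag is at rest. The stack difference may be arm or shadow in view, so I'll clear the arm and recheck.

```bash
python3 -m pendant '[[[0,-0.02,-0.02],[0,0,0],0.034],[[0,-0.05,-0.04],[0,0,0],0.034],[[0.02,-0.09,-0.05],[0,0,0],0.034],[[0.05,-0.12,-0.05],[0,0,0],0.034],[[0.08,-0.15,-0.05],[0,0,0],0.034],[[0.11,-0.17,-0.05],[0,0,0],0.034],[[0.14,-0.18,-0.05],[0,0,0],0.034],[[0.16,-0.18,-0.05],[0,0,0],0.034],[[0.16,-0.18,-0.05],[0,0,0],0.034],[[0.16,-0.18,-0.05],[0,0,0],0.034]]'
python3 - <<'E'
from h import *
s=snap('scene','scene11'); a=s['color'].astype(int); st=load('scene5')['color'].astype(int); b=load('scene10')['color'].astype(int)
D=lambda p,q,r:np.abs(p-q).sum(2)[r[1]:r[3],r[0]:r[2]].mean().round(1)
print('stack',D(a,st,(285,205,335,262)),'tag',D(a,b,(340,215,385,262)))
mf=lambda im: (0.72-im[...,1]/(im[...,0]+1))*1000
for f in ('scene5','scene11'):
    x,i=fit(load(f),'press',(551,-12,.44),z0=40,thr=0,maskf=mf,pad=4); print(f,x.round(2),round(i,3))
g=lambda k:cv2.Canny(cv2.cvtColor(k[205:262,282:338].astype(np.uint8),cv2.COLOR_RGB2GRAY),60,150).astype(np.float32)
print(cv2.phaseCorrelate(g(st),g(a)))
E
```

```text
time: 25.97
tool_pos: [424.2, 290.2, 506.7]
tcp_rot: [3.141, -0.0, 1.448]
contact_force: [-0.3, -1.1, -0.1]
grip_width: 34.0
stack 24.9 tag 33.5
scene5 [ 5.6051e+02 -6.1300e+00  3.6000e-01] 0.921
scene11 [ 5.602e+02 -6.590e+00  3.000e-01] 0.927
((0.1538807443757335, 0.30406638289956334), 0.5821834969520568)
```

Run:
```python
from h import *
a=load('scene11')['color'].astype(int); b=load('scene10')['color'].astype(int)
m=lambda k:((k[...,0]-k[...,2])/(k.sum(2)+1)*1000)[218:256,345:382].astype(np.float32)
A,B=m(a)>60,m(b)>60; print('tag mask IoU',(A&B).sum()/(A|B).sum(), cv2.phaseCorrelate(m(b),m(a)))
from plant import close_job; close_job()
```

```text
tag mask IoU 0.9844961240310077 ((0.047844685766676776, -0.014635089756275477), 1.0201453217864036)
the job is handed in; nothing more can be done
```

The job is handed in at 26 s. The walnut dish is on the plywood board open side up, the press disc is on its rim with the handle up, and the job tag hangs by its hole on the steel peg.

- **Dish and press:** The dish centre was within about 1 mm of the board centre in both cameras. The press was set down with under 10 N. The wrist camera put its centre about 1 mm from the board's. The scene camera's fit for the press was about 10 mm off. I put that down to the similarly coloured dish below being counted in the outline, and the close-up looked flush with even margins. The stack had not moved at the last check.
- **Tag:** The peg took the tag's weight at the expected height (hole centre about 155 mm). The tag outline was within 2–3 pixels of the prediction, with the peg and post visible through the hole. It was at rest: the last two images matched to within 0.05 pixel.
- **Bystanders:** The hammer, sanding block and pile showed no change beyond image noise. I checked those just before moving the arm clear.
- **Forces:** The highest wrist force I read was about 24 N, as the dish was pressed onto the board before release.
- **Other discrepancies:** Raw image differences around the stack and tag rose after the arm moved away. I attributed this to its shadow, because the outlines matched. After the stack and tag pictures I had used my viewing allowance, so the final checks are numerical only.

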